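# Shut the travel soap case and tuck its lid under the lip

### The arm

A 7-joint arm with a two-finger parallel gripper is mounted at the origin on the work surface. World frame = base frame: x ahead of the robot, y to its left, z up, the work surface at z = 0. Lengths are in mm, angles in rad, forces in N, time in s.
With the tool pointing down it reaches from about 400 to 850 mm from the base axis. Payload 4.4 kg.
Tool frame: the origin (TCP) lies between the finger pads; the fingertips stand 22 mm ahead of it and the grasp point (between the pads) lies 3 mm ahead of it; x points along the fingers, z is the direction in which the jaws open and shut, and the axes are right-handed (so a half turn about x gives the same grasp; the last joint's range is limited). The gripper opens to 94 mm and grips with 3 to 60 N. Pads are 16 mm wide; open, the fingers measure 119 mm over their backs; the gripper's body (75 mm by 177 mm) begins 78 mm behind the grasp point.
Start: joints at [-1.176, 0.628, 0.038, 1.517, -0.027, 0.996, -0.02], TCP at [289.012, 582.229, 227.478] pointing down, gripper open.
Joint ranges: [-3.06, 3.06], [-0.37, 2.12], [-1.25, 1.32], [0.18, 2.47], [-1.1, 4.24], [0.23, 1.98], [-2.94, 2.94]. Speed limits (rad/s): [2.57, 2.57, 3.14, 3.14, 3.14, 3.14, 3.14].

### API

Orientations are given as [roll, pitch, yaw] about the fixed x, y, z axes, in that order (R = Rz(yaw) Ry(pitch) Rx(roll)).
In Python, from workcell import observe, read_camera, sign_off gives the robot as it stands. The module is installed in compiled form; this text tells all that it offers.
- The arm moves only by the shell command python3 -m jog 'ROWS' [FORCE]. ROWS is JSON, a list of rows, each an object with "rotation": the turn, a rotation vector about the tool's x, y, z in degrees, a list of three; "dp": the shift along the tool's x, y, z in cm, a list of three; "gripper": the opening, from -1 (shut) to 1 (fully open), so that 0 is half open. A call has 1 to 8 rows; each row is the pose to reach, as a shift and turn from the pose commanded when the call began, along the tool's axes at that moment; what a row does not reach only later rows make up. A row lasts 1/12 s, in which the tool goes at most 41.7 mm and 7.16 degrees, less where a joint would pass 70% of its speed; a pose out of reach is approached as far as the arm can. A call with a gripper value outside its range is refused whole. The fingers move at their own pace and stop on an object; FORCE is the grip in N (left out, the last holds). Time passes only in rows, so rows that repeat a pose let the fingers close. It gives the time, the measured TCP pose, the force and the opening at its end, in the units of the state.
- observe(): the state, without advancing time (a new reading comes with each control period).
- read_camera(name): name is "scene" or "top" or "wrist"; returns a dict with "frame" (420x560x3 uint8, blue, green, red), "K" (3x3 intrinsics, pixels), "eye" and "orientation" of the camera in the world; the wrist camera has in their place "hand_eye" (4x4, takes a point from camera to tool coordinates, whose origin is the TCP and whose axes are the tool frame's). Camera axes: x right, y down, z forward; pixel columns grow to the right and rows downward; lengths in mm; the calibration is good to about 2 mm. A picture is of the moment at which its call begins: read the wrist's pose just before it. There is no depth.
- sign_off(): hands the job in, once; it reports no verdict.
The state is a dict: "t": time; "joints": joint angles; "qd": joint speeds; "joint_efforts": joint torques, N m; "eef_pos": TCP position; "tool_rot": TCP orientation; "contact_force": force on the tool from outside, world axes, zero at the start; "moment": the same for the moment, N m; "gripper_width": finger opening in mm.
Only numpy, scipy, OpenCV 4.12 (cv2) and the standard library are available. Lean on these libraries where they do the work, as an engineer would, in place of code of your own. Each camera call takes 0.05 s, during which the arm holds its last target. There are 200 camera calls.

### The job

The travel soap case has been left open in its rattan tray. Pushing with the fingertips only on the outside of the lid, fold the lid over until it lies flat, then, keeping it pressed down, push it forward by its thumb ridge so that its free edge is tucked fully beneath the retaining lip and it stays shut when you take your hand away. Do not pinch the lid or lift the case out of the tray, and leave everything else where it is.

Things in the scene. Friction and masses are not known exactly. Their poses are not given: they have to be found in the camera images.
- tray: shallow rattan tray fixed to the counter, outside 106 (x) x 136 (y), rim 18 high, floor 6 thick; origin at the centre of its underside, on the counter. The case stands in it with about 2 of play all round. Sizes in mm
- case: white plastic travel soap case, loose but nested in the tray, about 0.3 kg with its soap, 90 (x) x 120 (y). Origin at the centre of its underside, 6 above the counter; z up, own -x is its front (roughly towards the robot). Lid hinge axis parallel to y at x = +40, z = 36. Sizes in mm
- lip (a point): middle of the inner lower edge of the fixed retaining lip, a strip 120 wide along the top of the case's front wall that overhangs inward: case x = -45 to -32, z = 42 to 46; 4 between the shut lid's top and the lip. Sizes in mm
- lid_fold (a joint): lid angle, rad: 0 flat shut, 1.57 upright, opening away from the front (stop at 1.9). The lid is a white plate 110 wide (y), 4 thick (+-2 about the hinge plane), 68 from hinge axis to rounded free edge. It stays put from about 1.1 to 1.7, but a weak spring raises it to about 0.7 if let go flat and untucked; 2 N at 50 from the hinge push it down. Lengths in mm unless said
- lid_tuck (a joint): how far the whole lid is slid along its slotted hinge towards the front (case -x): 0 to 0.012 m, takes about 2.5 N, stays where left. At 0 the free edge swings down past the lip with 4 to spare; at 0.012 it lies 8 beneath the lip. Slid forward too early, the edge lands on top of the lip; it can be slid back. Lengths in mm unless said
- lid_ridge (a point): foot of the thumb ridge's pushing face on the lid's outer face, mid-width, 44 from the hinge axis, 2 above the lid's mid-plane. The ridge is 60 wide (y), 6 proud; its steep face looks to the hinge, a ramp falls from its top to the free edge. Axes are the lid's (z out of the outer face, -x to the free edge). Sizes in mm
- lid_edge (a point): middle of the lid's free edge, 68 from the hinge axis. The lid's inner face is its lower face when shut and must not be gripped. Sizes in mm
- jar: closed green glass jar with metal cap, 56 dia, 85 tall, standing beside the case; origin at the centre of its underside. Sizes in mm
- mug: white ceramic cup, 72 dia, 85 tall, standing beside the case; origin at the centre of its underside. Sizes in mm
- toothbrush: bamboo toothbrush lying on the counter on the lip side of the tray, 175 long, 12 wide, up to 16 high; origin at the centre of its underside. Sizes in mm
- comb: wooden comb lying flat, 140 long, 5 thick; origin at the centre of its underside. Sizes in mm
- nailbrush: wooden nail brush, 85 x 40, 32 high; origin at the centre of its underside. Sizes in mm
- tin: metal tin, 64 dia, 50 tall; origin at the centre of its underside. Sizes in mm
- hairband: plastic hair band lying flat, ring 48 dia, 10 high; origin at the centre of its underside. Sizes in mm
Mind the look-alikes: they are no part of the job. What is shaped like the tray but black is not meant. There is more than one size of the case; the job needs the smallest.

How it is judged (in metres and radians):
On the way:
1. the lid is folded down beside the lip, not yet tucked (value of joint lid_fold below 0.15 rad and value of joint lid_tuck below 0.007 m), for 0.02 s.
At the end, for the whole second after the job is handed in: The lid is shut (within 0.09 rad of flat) and slid at least 9 of its 12 mm forward with its edge beneath the lip, at rest; the case sits level in its tray (value of joint lid_fold below 0.09 rad and value of joint lid_tuck above 0.009 m and velocity of joint lid_fold between -0.1 and 0.1 rad/s and z of lid_edge in the frame of case below 0.0425 m and z of case in the frame of tray below 0.01 m and angle between case's own z axis and vertical below 0.08 rad and linear speed of case below 0.02 m/s); the robot touches nothing.
It fails at once if the case is lifted (more than 10 mm) or tipped out of its tray (z of case in the frame of tray above 0.016 m or angle between case's own z axis and vertical above 0.2 rad).
It fails at once if the lid is pinched: fingers press on its inner face with more than 4 N (contact force between the fingers and lid_inner_face above 4 N).
It fails at once if a bystander is lifted or moved more than 30 mm (distance of any of jar, mug, toothbrush, comb, nailbrush, tin, hairband from where it was at the start of the episode above 0.03 m).
It fails at once if the jar, cup or tin is tipped (angle between any of jar, mug, tin's own z axis and vertical above 0.35 rad).
It also fails if it takes over 42 s, if anything falls off the work surface, if the arm or the gripper's body presses on something with over 40 N, if the wrist force passes 120 N, or if a joint passes its speed limit or range.

## Working session

There is one attempt and no reset: what is moved stays moved. The work goes in short steps, Python scripts to look and compute and a shell command to move; the robot and the scene stay as the last step left them, time stands still between calls to the robot, and variables do not carry over. Pictures are saved under pics/ and viewed, about 8 in all and at most 12, crops included, and the job is handed in when it is done.

```bash
mkdir -p pics; python3 - <<'E'
from workcell import *
import cv2,numpy as np
s=observe();print({k:np.round(v,3).tolist() for k,v in s.items()})
for n in("scene","top"):
    c=read_camera(n);cv2.imwrite(f"pics/{n}0.png",c["frame"]);print(n,c["K"],c["eye"],c["orientation"])
E
```

```text
{'t': 0.0, 'joints': [-1.176, 0.629, 0.038, 1.518, -0.027, 0.996, -0.02], 'qd': [-0.001, -0.0, 0.001, 0.001, 0.001, 0.001, 0.001], 'joint_efforts': [0.0, -54.972, 1.143, -18.663, -0.052, 0.024, 0.0], 'eef_pos': [288.721, 581.666, 226.57], 'tool_rot': [-3.119, 1.569, -2.009], 'contact_force': [-0.529, 0.32, -0.686], 'moment': [0.014, -0.01, -0.03], 'gripper_width': 94.074}
scene [[419.82681028   0.         285.43225857]
 [  0.         419.82681028 215.22576207]
 [  0.           0.           1.        ]] [1061.18584195 -287.82346507  803.41991371] [-2.43758224  0.01335525  1.03819597]
top [[465.80663603   0.         284.3820768 ]
 [  0.         465.80663603 211.1857854 ]
 [  0.           0.           1.        ]] [ 418.63486431  -13.76616595 1366.64116975] [-3.08220409  0.02392708 -1.60071089]
```

View pics/scene0.png

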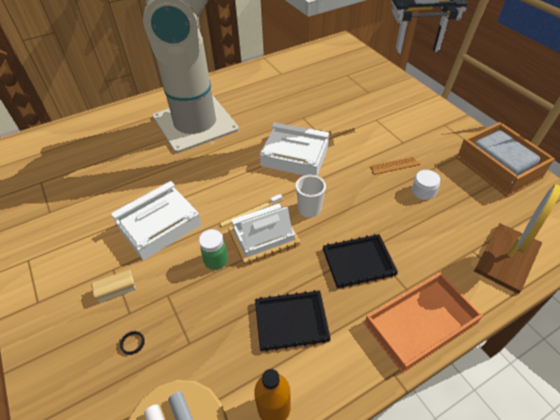

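View pics/top0.png

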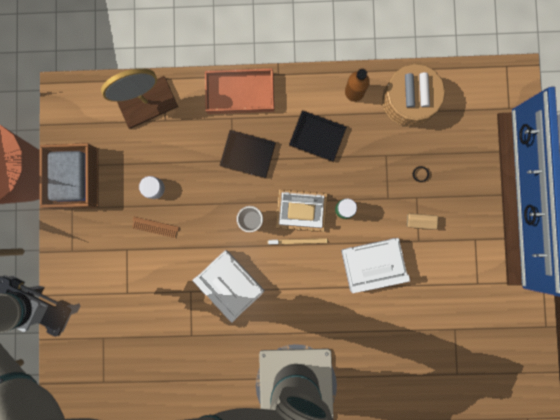

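The scene view shows the small case in its rattan tray at about (265,230), with the mug at (310,195) and the jar at (213,250). The top view shows it at (302,210), with the mug at (250,219), the jar at (347,208) and the toothbrush at (300,241). The larger cases at (228,287) and (375,266) are decoys. Next I'll measure the tray.

```bash
cat > h.py <<'E'
import numpy as np,cv2
from scipy.spatial.transform import Rotation as R
def rot(o): return R.from_euler('xyz',o).as_matrix()
def ray(c,uv,z):
    Rm=rot(c["orientation"]) ; d=Rm@np.linalg.inv(c["K"])@np.array([*uv,1.]); e=np.array(c["eye"])
    return e+d*(z-e[2])/d[2]
def proj(c,P):
    p=np.array(c["K"])@(rot(c["orientation"]).T@(np.array(P)-np.array(c["eye"]))); return p[:2]/p[2]
E
python3 - <<'E'
from workcell import *
from h import *
c=read_camera("top");s=read_camera("scene")
for n,uv,z in(("case",(302,210),40),("mug",(250,219),85),("jar",(347,208),85),("base",(296,385),0),("brush",(300,241),10)):print(n,ray(c,uv,z).round(1))
a=cv2.resize(c["frame"][175:255,232:362],None,fx=6,fy=6,interpolation=cv2.INTER_CUBIC)
cv2.imwrite("pics/a.png",a)
b=cv2.resize(s["frame"][170:280,190:340],None,fx=5,fy=5,interpolation=cv2.INTER_CUBIC)
cv2.imwrite("pics/b.png",b)
E
```

```text
case [500.3 -34.7  40. ]
mug [477.1 110.1  85. ]
jar [ 499.1 -157.8   85. ]
base [-0.5 -1.9  0. ]
brush [412.1 -26.5  10. ]
```

View pics/a.png

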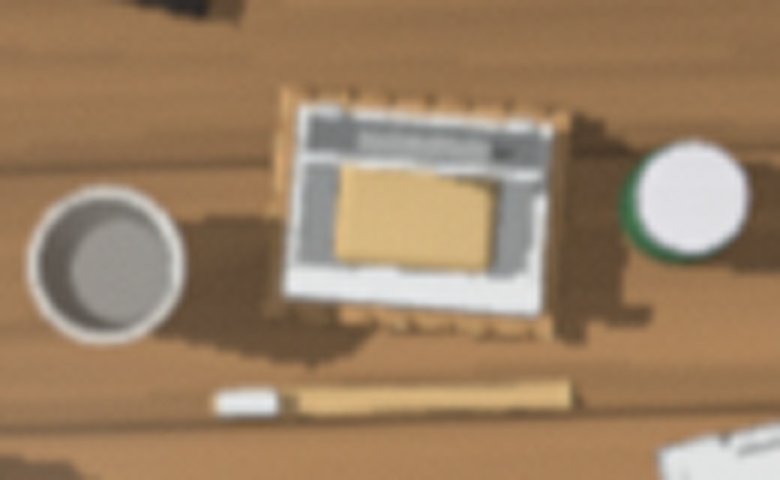

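View pics/b.png

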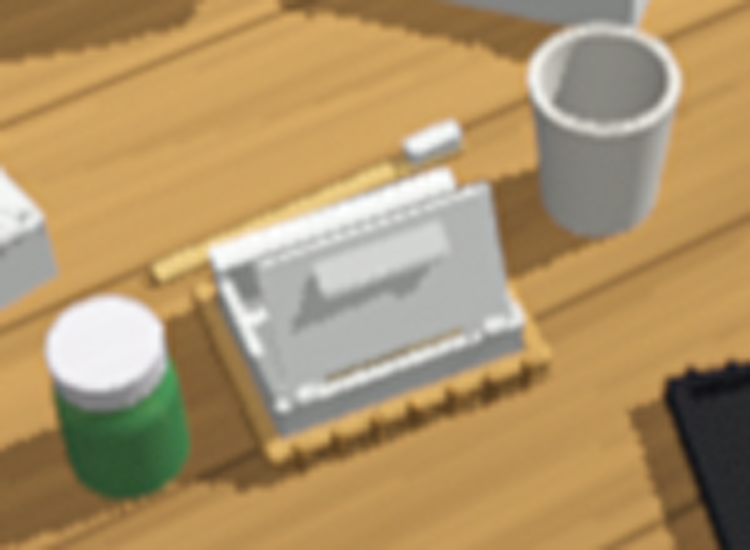

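The top crop shows the case's front corners at about (283,296) and (542,314), its back corners at about (300,105) and (553,125), and the lid edge running (300,158) to (545,178). The lid leans towards the robot with its outer face and ridge visible from above. The scene crop confirms this: the outer face looks away from the robot, with the ridge near (380,260), and the hinge runs (285,400) to (515,320). Now I'll turn these into coordinates.

```bash
cat > m.py <<'E'
from workcell import *
from h import *
c=read_camera("top");s=read_camera("scene")
T=lambda u,v:(232+u/6-.4,175+v/6-.4)
S=lambda u,v:(190+u/5-.4,170+v/5-.4)
fl,fr=ray(c,T(283,298),52)[:2],ray(c,T(542,315),52)[:2]
bl,br=ray(c,T(298,105),44)[:2],ray(c,T(554,125),44)[:2]
print("front",fl,fr,np.linalg.norm(fl-fr));print("back",bl,br,np.linalg.norm(bl-br))
v=(fl-fr)+(bl-br);yaw=np.arctan2(-v[0],v[1]);print("yaw",yaw, "depth",np.linalg.norm((fl+fr-bl-br)/2), "ctr",(fl+fr+bl+br)/4)
# tray outer corners at 18
for p in((285,88),(572,112),(552,340),(268,312)):print("tray",ray(c,T(*p),18)[:2].round(1))
# scene: lid free-edge corners by triangulation
def tri(uc,us):
    A=[];b=[]
    for cam,uv in((c,uc),(s,us)):
        d=rot(cam["orientation"])@np.linalg.inv(cam["K"])@np.array([*uv,1.]);d/=np.linalg.norm(d)
        P=np.eye(3)-np.outer(d,d);A.append(P);b.append(P@np.array(cam["eye"]))
    x=np.linalg.lstsq(np.vstack(A),np.hstack(b),rcond=None)[0];return x,np.linalg.norm(proj(c,x)-uc),np.linalg.norm(proj(s,x)-us)
print("lidL",tri(T(302,156),S(489,185)));print("lidR",tri(T(545,178),S(240,262)))
print("scene front lip L (z52)",ray(s,S(450,172),52),"R",ray(s,S(212,247),52))
print("scene back bottom? R",ray(s,S(283,402),44),"L",ray(s,S(522,318),44))
E
python3 m.py
```

```text
front [461.23538531  32.30528735] [449.52654214 -89.0713565 ] 121.94009464329326
back [553.0074911   22.77394703] [539.56260231 -98.33231853] 121.8502876126823
yaw -0.10336433916967874 depth 91.38840166859721 ctr [500.83300521 -33.08111016]
tray [564.1  29.6]
tray [ 548.  -108.9]
tray [438.2 -95.4]
tray [455.8  40.9]
lidL (array([524.3107498 ,  21.2498618 , 103.39818225]), np.float64(0.5097828026878991), np.float64(0.6232270809221876))
lidR (array([509.43492128, -91.16612138, 105.2126773 ]), np.float64(0.6524677285518167), np.float64(0.823149958071894))
scene front lip L (z52) [468.59196687  33.53816159  52.        ] R [451.70804342 -85.11599088  52.        ]
scene back bottom? R [542.61658197 -95.08561017  44.        ] L [557.08965717  20.29419169  44.        ]
```

```bash
cat > g.py <<'E'
# usage: python3 g.py casex casey tipz_case : delta to put the finger's front face there (closed, vertical, jaws along case y)
import sys
from workcell import *
from h import *
C=np.array([501,-33.5,6.]);YAW=-0.105
def tgt(x,y,z):
    A=R.from_euler('z',YAW).as_matrix()
    tip=C+A@np.array([x+8,y,z]); T=np.column_stack([[0,0,-1],np.cross(A[:,1],[0,0,-1]),A[:,1]])
    return tip+[0,0,22],T
if __name__=="__main__":
    o=observe();Rc=rot(o["tool_rot"]);p=np.array(o["eef_pos"])
    P,T=tgt(*map(float,sys.argv[1:4]))
    best=None
    for f in(1,-1):
        Tf=T@np.diag([1,f,f]);rv=R.from_matrix(Rc.T@Tf).as_rotvec(degrees=True)
        print("rot",rv.round(1))
    print("dp cm",(Rc.T@(P-p)/10).round(2),"tgt",P.round(1),"pos",p.round(1))
    print("tool axes in world\n",Rc.round(3),"\nforce",np.round(o["contact_force"],2),"t",o["t"],"w",o["gripper_width"])
    A=rot([0,0,YAW]);print("finger front/tip in case",(A.T@(p-[0,0,22]-C)-[8,0,0]).round(1),"q7",o["joints"][6])
E
python3 g.py 40 0 170
```

```text
rot [-20.4  -0.   -0. ]
rot [159.6  -0.    0. ]
dp cm [  2.94 -50.87 -44.03] tgt [548.7 -38.5 198. ] pos [289.  582.  227.2]
tool axes in world
 [[-0.    -0.896  0.445]
 [-0.001  0.445  0.896]
 [-1.    -0.    -0.001]] 
force [ 0.15  0.16 -0.19] t 0.3 w 94.0060186314358
finger front/tip in case [-283.4  589.9  199.2] q7 -0.020009585549731538
```

```bash
python3 -m jog '[{"rotation":[-20.4,0,0],"dp":[0,-50.9,-44],"gripper":-1},{"rotation":[-20.4,0,0],"dp":[0,-50.9,-44],"gripper":-1},{"rotation":[-20.4,0,0],"dp":[0,-50.9,-44],"gripper":-1},{"rotation":[-20.4,0,0],"dp":[0,-50.9,-44],"gripper":-1},{"rotation":[-20.4,0,0],"dp":[0,-50.9,-44],"gripper":-1},{"rotation":[-20.4,0,0],"dp":[0,-50.9,-44],"gripper":-1},{"rotation":[-20.4,0,0],"dp":[0,-50.9,-44],"gripper":-1},{"rotation":[-20.4,0,0],"dp":[0,-50.9,-44],"gripper":-1}]' 20; python3 g.py 40 0 170
```

```text
t: 0.97
eef_pos: [418.4, 272.9, 227.7]
tool_rot: [-0.871, 1.57, 0.595]
contact_force: [1.2, 0.2, -0.0]
gripper_width: 44.1
rot [0. 0. 0.]
rot [-180.   -0.    0.]
dp cm [  2.97 -16.21 -29.62] tgt [548.7 -38.5 198. ] pos [418.4 272.9 227.7]
tool axes in world
 [[ 0.    -0.995  0.104]
 [ 0.     0.104  0.995]
 [-1.    -0.     0.   ]] 
force [ 1.25  0.21 -0.03] t 0.9667 w 44.08536148431544
finger front/tip in case [-122.2  296.1  199.7] q7 0.8011296984962194
```

```bash
python3 -m jog '[{"rotation":[0,0,0],"dp":[0,-16.2,-29.6],"gripper":-1},{"rotation":[0,0,0],"dp":[0,-16.2,-29.6],"gripper":-1},{"rotation":[0,0,0],"dp":[0,-16.2,-29.6],"gripper":-1},{"rotation":[0,0,0],"dp":[0,-16.2,-29.6],"gripper":-1},{"rotation":[0,0,0],"dp":[0,-16.2,-29.6],"gripper":-1},{"rotation":[0,0,0],"dp":[0,-16.2,-29.6],"gripper":-1},{"rotation":[0,0,0],"dp":[0,-16.2,-29.6],"gripper":-1},{"rotation":[0,0,0],"dp":[0,-16.2,-29.6],"gripper":-1}]'
python3 -m jog '[{"rotation":[0,0,0],"dp":[0,0,0],"gripper":-1},{"rotation":[0,0,0],"dp":[0,0,0],"gripper":-1},{"rotation":[0,0,0],"dp":[0,0,0],"gripper":-1}]'
python3 g.py 40 0 130
python3 - <<'E'
from workcell import *
import cv2
c=read_camera("wrist");cv2.imwrite("pics/w1.png",c["frame"]);print(c["K"],c["hand_eye"])
E
```

```text
t: 1.63
eef_pos: [547.0, -34.8, 227.7]
tool_rot: [-1.203, 1.57, 0.263]
contact_force: [1.0, 1.2, -0.2]
gripper_width: 0.4
t: 1.88
eef_pos: [546.2, -32.2, 227.3]
tool_rot: [0.776, 1.57, 2.242]
contact_force: [-0.0, 0.6, 0.5]
gripper_width: 0.3
rot [-0.  0. -0.]
rot [ 1.8e+02 -1.0e-01 -1.0e-01]
dp cm [ 6.93 -0.32 -0.61] tgt [548.7 -38.5 158. ] pos [546.2 -32.2 227.3]
tool axes in world
 [[-0.001 -0.994  0.105]
 [ 0.001  0.105  0.994]
 [-1.     0.001  0.001]] 
force [-0.01  0.58  0.46] t 1.8833 w 0.2927704198034726
finger front/tip in case [ 36.8   6.1 199.3] q7 1.465866077435593
[[369.23633332   0.         281.36477128]
 [  0.         369.23633332 206.45849603]
 [  0.           0.           1.        ]] [[ 4.99249851e-04 -2.69901432e-01  9.62887827e-01 -1.56441289e+02]
 [ 1.88264438e-04 -9.62887905e-01 -2.69901551e-01  7.85825032e+01]
 [ 9.99999858e-01  3.16025845e-04 -4.29908802e-04  1.17896287e-01]
 [ 0.00000000e+00  0.00000000e+00  0.00000000e+00  1.00000000e+00]]
```

View pics/w1.png

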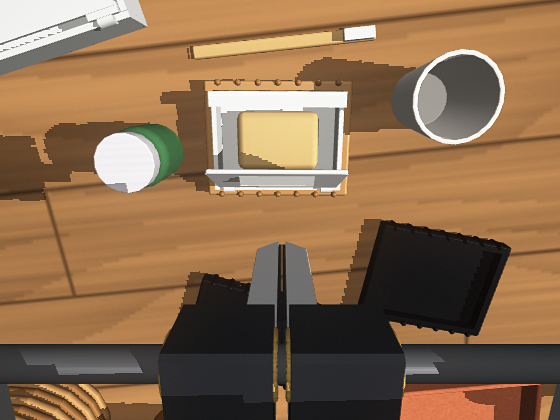

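The wrist view shows the case centred at about (279,140), square to the tool. The lip's outer corners are at (208,92) and (347,93), and the lid edge runs (206,173) to (348,173). I'll check the pose from this.

```bash
python3 - <<'E'
from workcell import *
from h import *
from g import C,YAW
o=observe();c=read_camera("wrist");Rt=rot(o["tool_rot"]);H=np.array(c["hand_eye"])
E=np.array(o["eef_pos"])+Rt@H[:3,3];M=Rt@H[:3,:3];A=rot([0,0,YAW])
def wr(u,v,z):
    d=M@np.linalg.inv(c["K"])@np.array([u,v,1.]);return E+d*(z-E[2])/d[2]
for n,u,v,z in(("lipL",208,92,52),("lipR",347,93,52),("edge",206,171,104),("edge",348,171,104),("tray",205,81,18),("tray",350,81,18)):
    P=wr(u,v,z);print(n,P.round(1),"case",(A.T@(P-C)).round(1))
E
```

```text
lipL [452.3 -84.7  52. ] case [-43.1 -56.   46. ]
lipR [465.4  34.   52. ] case [-42.5  63.4  46. ]
edge [511.8 -85.6 104. ] case [ 16.2 -50.7  98. ]
edge [523.   22.7 104. ] case [16.  58.2 98. ]
tray [440.6 -92.2  18. ] case [-53.9 -64.7  12. ]
tray [454.6  43.3  18. ] case [-54.2  71.5  12. ]
```

```bash
sed -i 's/501,-33.5,6/502.3,-31.5,6/' g.py; python3 -m jog '[{"rotation":[0,0,0],"dp":[3,-0.3,-0.4],"gripper":-1},{"rotation":[0,0,0],"dp":[6,-0.3,-0.4],"gripper":-1},{"rotation":[0,0,0],"dp":[9,-0.3,-0.4],"gripper":-1},{"rotation":[0,0,0],"dp":[10.7,-0.3,-0.4],"gripper":-1},{"rotation":[0,0,0],"dp":[10.7,-0.3,-0.4],"gripper":-1},{"rotation":[0,0,0],"dp":[10.7,-0.3,-0.4],"gripper":-1}]'; python3 g.py 25 0 91
```

```text
t: 2.48
eef_pos: [548.5, -35.4, 120.2]
tool_rot: [1.339, 1.569, 2.807]
contact_force: [0.9, 0.1, 0.4]
gripper_width: 0.6
rot [ 0.2  0.  -0.1]
rot [-179.8    0.2    0. ]
dp cm [ 0.12  1.34 -0.1 ] tgt [535.1 -35.  119. ] pos [548.5 -35.4 120.2]
tool axes in world
 [[-0.002 -0.995  0.102]
 [ 0.001  0.102  0.995]
 [-1.     0.002  0.   ]] 
force [0.88 0.07 0.35] t 2.4833 w 0.5911764719979146
finger front/tip in case [38.4  1.  92.2] q7 1.4685980994490215
```

```bash
python3 -m jog '[{"rotation":[0,0,0],"dp":[0.1,0.6,0],"gripper":-1},{"rotation":[0,0,0],"dp":[0.1,1.2,0],"gripper":-1},{"rotation":[0,0,0],"dp":[0.3,1.7,0],"gripper":-1},{"rotation":[0,0,0],"dp":[0.5,2.2,0],"gripper":-1},{"rotation":[0,0,0],"dp":[0.8,2.9,0],"gripper":-1},{"rotation":[0,0,0],"dp":[1.2,3.35,0],"gripper":-1},{"rotation":[0,0,0],"dp":[1.6,3.8,0],"gripper":-1},{"rotation":[0,0,0],"dp":[1.6,3.8,0],"gripper":-1}]'; python3 g.py -9 0 63
```

```text
t: 3.15
eef_pos: [509.5, -32.9, 103.6]
tool_rot: [1.622, 1.568, 3.088]
contact_force: [-0.8, -0.4, 1.1]
gripper_width: 0.7
rot [ 0.  -0.  -0.1]
rot [-180.     0.2   -0. ]
dp cm [1.27 0.83 0.06] tgt [501.3 -31.4  91. ] pos [509.5 -32.9 103.6]
tool axes in world
 [[-0.003 -0.995  0.104]
 [ 0.     0.104  0.995]
 [-1.     0.003 -0.   ]] 
force [-0.84 -0.43  1.09] t 3.15 w 0.6714484130018437
finger front/tip in case [-0.7 -0.6 75.6] q7 1.460113242209972
```

```bash
python3 -m jog '[{"rotation":[0,0,0],"dp":[0.35,0.3,0],"gripper":-1},{"rotation":[0,0,0],"dp":[0.8,0.6,0],"gripper":-1},{"rotation":[0,0,0],"dp":[1.25,0.8,0],"gripper":-1},{"rotation":[0,0,0],"dp":[1.6,0.9,0],"gripper":-1},{"rotation":[0,0,0],"dp":[1.6,0.9,0],"gripper":-1}]'; python3 g.py 16 0 110
python3 - <<'E'
from workcell import *
import cv2
c=read_camera("wrist");s=read_camera("scene")
a=c["frame"][60:270,140:420];b=s["frame"][170:275,190:330]
cv2.imwrite("pics/p1.png",cv2.hconcat([cv2.resize(a,(400,300)),cv2.resize(b,(400,300))]))
E
```

```text
t: 3.57
eef_pos: [501.1, -32.1, 87.4]
tool_rot: [1.671, 1.568, 3.137]
contact_force: [-0.7, 0.8, 1.8]
gripper_width: 0.3
rot [ 0.  -0.  -0.1]
rot [-180.     0.2   -0. ]
dp cm [-5.06 -2.5   0.07] tgt [526.2 -34.  138. ] pos [501.1 -32.1  87.4]
tool axes in world
 [[-0.003 -0.995  0.105]
 [ 0.     0.105  0.995]
 [-1.     0.003 -0.   ]] 
force [-0.7   0.75  1.82] t 3.5667 w 0.32317845011838464
finger front/tip in case [-9.2 -0.7 59.4] q7 1.457189678523804
```

View pics/p1.png

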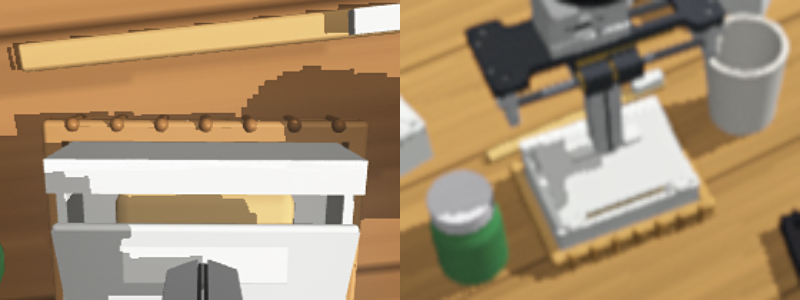

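The lid has followed the fingertip down to about 0.35 rad; its edge is at row 228 of the wrist crop and the lip is clear. Next I lift, move to the hinge side of the ridge and look again.

```bash
python3 -m jog '[{"rotation":[0,0,0],"dp":[-0.6,0,0],"gripper":-1},{"rotation":[0,0,0],"dp":[-2,0,0],"gripper":-1},{"rotation":[0,0,0],"dp":[-4,-0.5,0],"gripper":-1},{"rotation":[0,0,0],"dp":[-5,-2.6,0.1],"gripper":-1},{"rotation":[0,0,0],"dp":[-5,-2.6,0.1],"gripper":-1},{"rotation":[0,0,0],"dp":[-5,-2.6,0.1],"gripper":-1}]'; python3 g.py 16 0 60
python3 - <<'E'
from workcell import *
from h import *
from g import C,YAW
c=read_camera("wrist");s=read_camera("top")
o=observe();Rt=rot(o["tool_rot"]);H=np.array(c["hand_eye"])
E=np.array(o["eef_pos"])+Rt@H[:3,3];M=Rt@H[:3,:3];A=rot([0,0,YAW])
for a in(.4,.5,.6,.7,.8,.9):
    P=C+A@np.array([40-68*np.cos(a),55,36+68*np.sin(a)]);Q=C+A@np.array([40-44*np.cos(a)+8*np.sin(a),30,36+44*np.sin(a)+8*np.cos(a)])
    f=lambda P:(lambda p:(p[:2]/p[2]).round(1))(np.array(c["K"])@(M.T@(P-E)))
    print(a,"edge corner",f(P),"ridge top corner",f(Q))
a=c["frame"][20:320,80:480]
cv2.imwrite("pics/p2.png",cv2.resize(a,(800,600)))
E
```

```text
t: 4.17
eef_pos: [529.9, -33.9, 139.3]
tool_rot: [-1.486, 1.567, -0.02]
contact_force: [0.3, -0.9, -0.9]
gripper_width: 0.6
rot [0.  0.  0.2]
rot [-180.    -0.3    0. ]
dp cm [ 5.13  0.39 -0.05] tgt [526.2 -34.   88. ] pos [529.9 -33.9 139.3]
tool axes in world
 [[ 0.004 -0.994  0.105]
 [-0.     0.105  0.995]
 [-1.    -0.004  0.   ]] 
force [ 0.33 -0.92 -0.91] t 4.1667 w 0.6122341977479691
finger front/tip in case [ 19.7   0.5 111.3] q7 1.4640649224468314
0.4 edge corner [370.7 155.6] ridge top corner [328.1 194.8]
0.5 edge corner [372.8 161.9] ridge top corner [328.6 200.3]
0.6 edge corner [374.7 169.4] ridge top corner [329.1 206.3]
0.7 edge corner [376.5 178.2] ridge top corner [329.5 212.7]
0.8 edge corner [378.1 187.9] ridge top corner [329.9 219.6]
0.9 edge corner [379.5 198.7] ridge top corner [330.1 226.7]
```

View pics/p2.png

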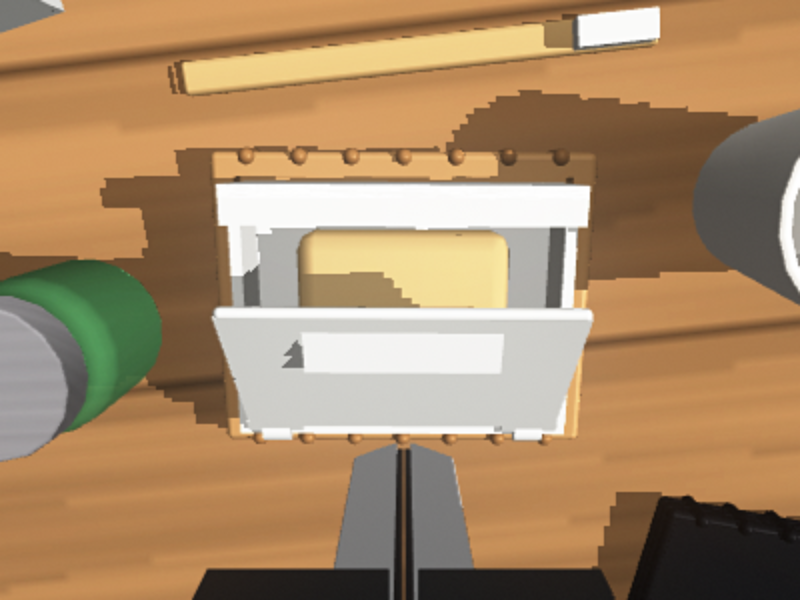

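The lid rests at about 0.68 rad: its edge at row 313 of the crop (176.5 in the full image) matches the prediction, and the case pose agrees. Now I press down on the hinge side of the ridge.

```bash
python3 -m jog '[{"rotation":[0,0,0],"dp":[2.5,0.25,0],"gripper":-1},{"rotation":[0,0,0],"dp":[4.8,0.25,0],"gripper":-1},{"rotation":[0,0,0],"dp":[5.5,0.25,0],"gripper":-1},{"rotation":[0,0,0],"dp":[6,0.25,0],"gripper":-1},{"rotation":[0,0,0],"dp":[6.5,0.25,0],"gripper":-1},{"rotation":[0,0,0],"dp":[7,0.25,0],"gripper":-1},{"rotation":[0,0,0],"dp":[7.3,0.25,0],"gripper":-1},{"rotation":[0,0,0],"dp":[7.3,0.25,0],"gripper":-1}]'; python3 g.py 0 0 38
```

```text
t: 4.93
eef_pos: [524.8, -33.5, 66.2]
tool_rot: [1.662, 1.569, 3.128]
contact_force: [-4.3, 0.9, 6.5]
gripper_width: 0.3
rot [ 0.  -0.  -0.1]
rot [-180.     0.2   -0. ]
dp cm [ 0.02  1.46 -0.04] tgt [510.3 -32.3  66. ] pos [524.8 -33.5  66.2]
tool axes in world
 [[-0.002 -0.995  0.105]
 [ 0.     0.105  0.995]
 [-1.     0.002 -0.   ]] 
force [-4.27  0.88  6.51] t 4.9333 w 0.25507479786043163
finger front/tip in case [14.6  0.4 38.2] q7 1.4590621862667956
```

```bash
python3 -m jog '[{"rotation":[0,0,0],"dp":[0,0,0],"gripper":-1},{"rotation":[0,0,0],"dp":[0.05,0,0],"gripper":-1}]';
python3 - <<'E'
from workcell import *
import cv2
c=read_camera("wrist");s=read_camera("scene")
a=c["frame"][60:270,140:420];b=s["frame"][170:275,190:330]
cv2.imwrite("pics/p3.png",cv2.hconcat([cv2.resize(a,(400,300)),cv2.resize(b,(400,300))]))
E
```

```text
t: 5.1
eef_pos: [524.8, -33.5, 66.0]
tool_rot: [1.67, 1.569, 3.136]
contact_force: [-5.3, -0.1, 16.4]
gripper_width: 0.2
```

View pics/p3.png

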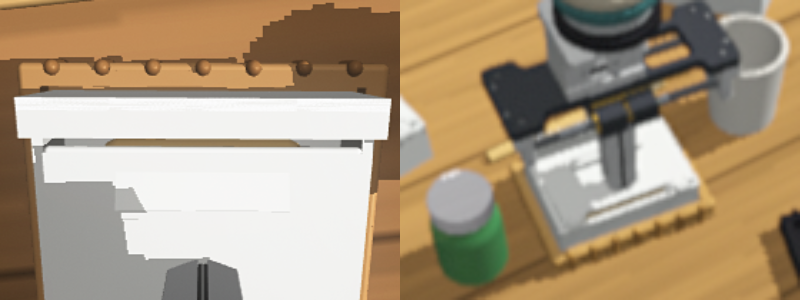

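The lid is flat: its edge at row 150 of the wrist crop lies just short of the lip, with a sliver of soap still visible between them, so it isn't tucked yet. I'll ease the press a little and slide forward.

```bash
python3 -m jog '[{"rotation":[0,0,0],"dp":[-0.05,0,0],"gripper":-1},{"rotation":[0,0,0],"dp":[-0.05,0.4,0],"gripper":-1},{"rotation":[0,0,0],"dp":[-0.05,0.8,0],"gripper":-1},{"rotation":[0,0,0],"dp":[-0.05,1.2,0],"gripper":-1},{"rotation":[0,0,0],"dp":[-0.05,1.5,0],"gripper":-1},{"rotation":[0,0,0],"dp":[-0.05,1.8,0],"gripper":-1},{"rotation":[0,0,0],"dp":[-0.05,1.8,0],"gripper":-1}]'; python3 g.py -18 0 38 | tail -2
```

```text
t: 5.78
eef_pos: [508.6, -31.5, 66.1]
tool_rot: [-1.431, 1.568, 0.035]
contact_force: [0.6, 0.2, 6.3]
gripper_width: 0.8
force [0.65 0.19 6.3 ] t 5.7833 w 0.7813575596053448
finger front/tip in case [-1.7  0.7 38.1] q7 1.4554032576925835
```

```bash
python3 -m jog '[{"rotation":[0,0,0],"dp":[0,0.3,0],"gripper":-1},{"rotation":[0,0,0],"dp":[0,0.6,0],"gripper":-1},{"rotation":[0,0,0],"dp":[0,0.9,0],"gripper":-1},{"rotation":[0,0,0],"dp":[0,1.2,0],"gripper":-1},{"rotation":[0,0,0],"dp":[0,1.4,0],"gripper":-1},{"rotation":[0,0,0],"dp":[0,1.5,0],"gripper":-1},{"rotation":[0,0,0],"dp":[0,1.5,0],"gripper":-1}]'; python3 g.py -18 0 38 | tail -2
```

```text
t: 6.37
eef_pos: [495.1, -30.1, 66.1]
tool_rot: [-1.465, 1.566, 0.001]
contact_force: [4.2, -0.5, 4.5]
gripper_width: 0.6
force [ 4.16 -0.48  4.45] t 6.3667 w 0.564213772875385
finger front/tip in case [-15.3   0.7  38.1] q7 1.4523582151067627
```

```bash
python3 -m jog '[{"rotation":[0,0,0],"dp":[0,0.1,0],"gripper":-1},{"rotation":[0,0,0],"dp":[0,0.2,0],"gripper":-1},{"rotation":[0,0,0],"dp":[0,0.3,0],"gripper":-1},{"rotation":[0,0,0],"dp":[0,0.3,0],"gripper":-1}]'; python3 g.py -18 0 38 | tail -2
python3 - <<'E'
from workcell import *
import cv2
c=read_camera("wrist");s=read_camera("scene")
a=c["frame"][60:270,140:420];b=s["frame"][170:275,190:330]
cv2.imwrite("pics/p4.png",cv2.hconcat([cv2.resize(a,(400,300)),cv2.resize(b,(400,300))]))
E
```

```text
t: 6.7
eef_pos: [493.6, -30.0, 66.2]
tool_rot: [-1.492, 1.563, -0.026]
contact_force: [7.0, -1.4, 2.2]
gripper_width: 0.1
force [ 6.96 -1.36  2.23] t 6.7 w 0.14595739151961534
finger front/tip in case [-16.8   0.6  38.2] q7 1.4517768592321072
```

View pics/p4.png

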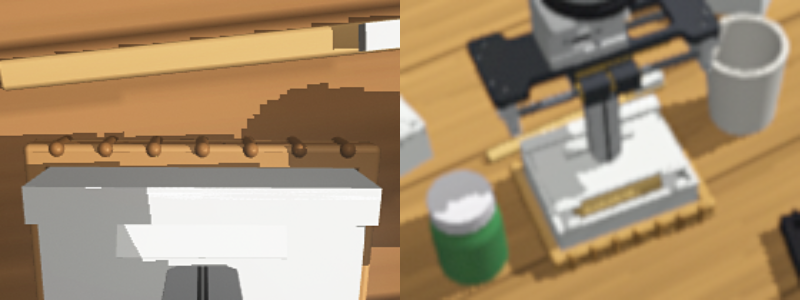

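The gap at the lip is gone, and the slot at the hinge end has opened (scene crop around (620,190)), so the lid is under the lip. I'll push a bit more to make sure it reaches the stop.

```bash
python3 -m jog '[{"rotation":[0,0,0],"dp":[0,0.15,0],"gripper":-1},{"rotation":[0,0,0],"dp":[0,0.3,0],"gripper":-1},{"rotation":[0,0,0],"dp":[0,0.3,0],"gripper":-1},{"rotation":[0,0,0],"dp":[0,0.3,0],"gripper":-1}]'; python3 g.py -18 0 38 | tail -2
```

```text
t: 7.13
eef_pos: [493.1, -29.9, 66.6]
tool_rot: [-1.502, 1.559, -0.036]
contact_force: [10.2, -1.3, 3.4]
gripper_width: 0.7
force [10.17 -1.3   3.45] t 7.1333 w 0.7152316840201034
finger front/tip in case [-17.3   0.6  38.6] q7 1.451135664153448
```

Moving only 0.5 mm for a 3 mm command while the force climbs means it's at the stop. I back off the ridge, lift clear and verify.

```bash
python3 -m jog '[{"rotation":[0,0,0],"dp":[0,-0.3,0],"gripper":-1},{"rotation":[0,0,0],"dp":[-0.3,-0.7,0],"gripper":-1},{"rotation":[0,0,0],"dp":[-2,-0.7,0],"gripper":-1},{"rotation":[0,0,0],"dp":[-5,-0.7,0],"gripper":-1},{"rotation":[0,0,0],"dp":[-8,-0.7,0],"gripper":-1},{"rotation":[0,0,0],"dp":[-10,-2,0],"gripper":-1},{"rotation":[0,0,0],"dp":[-10,-2,0],"gripper":-1},{"rotation":[0,0,0],"dp":[-10,-2,0],"gripper":-1}]'
python3 -m jog '[{"rotation":[0,0,0],"dp":[0,0,0],"gripper":-1},{"rotation":[0,0,0],"dp":[0,0,0],"gripper":-1},{"rotation":[0,0,0],"dp":[0,0,0],"gripper":-1},{"rotation":[0,0,0],"dp":[0,0,0],"gripper":-1},{"rotation":[0,0,0],"dp":[0,0,0],"gripper":-1},{"rotation":[0,0,0],"dp":[0,0,0],"gripper":-1}]'
python3 - <<'E'
from workcell import *
from h import *
from g import C,YAW
c=read_camera("wrist");s=read_camera("scene")
o=observe();Rt=rot(o["tool_rot"]);H=np.array(c["hand_eye"]);E=np.array(o["eef_pos"])+Rt@H[:3,3];M=Rt@H[:3,:3];A=rot([0,0,YAW])
f=lambda x,y,z:(lambda p:((p[:2]/p[2]-[100,20])*4/3).round(0))(np.array(c["K"])@(M.T@(C+A@np.array([x,y,z])-E)))
for t in(0,6,9,12):print(t,"ridge top hinge side",f(-4-t,30,44))
print("lip inner",f(-32,55,46),"lip outer",f(-45,60,46))
a=c["frame"][20:320,100:400];b=s["frame"][165:285,190:340]
cv2.imwrite("pics/p5.png",cv2.hconcat([cv2.resize(a,(400,400)),cv2.resize(b,(400,400))]))
E
```

```text
t: 7.8
eef_pos: [505.8, -31.5, 165.5]
tool_rot: [1.621, 1.569, 3.087]
contact_force: [-0.8, -0.3, -0.5]
gripper_width: 0.6
t: 8.3
eef_pos: [506.5, -31.5, 165.0]
tool_rot: [1.623, 1.57, 3.089]
contact_force: [0.2, 0.9, 0.1]
gripper_width: 0.6
0 ridge top hinge side [294. 239.]
6 ridge top hinge side [294. 228.]
9 ridge top hinge side [294. 223.]
12 ridge top hinge side [294. 218.]
lip inner [341. 190.] lip outer [351. 166.]
```

View pics/p5.png

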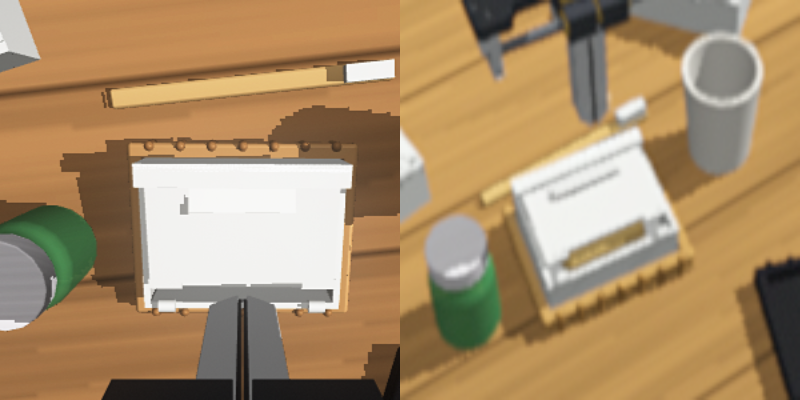

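With the hand clear, the lid stays flat. The ridge edge is at row 213 and the lip's inner edge at row 187, 26 px apart; I predicted 28 px for a 12 mm tuck and 33 px for 9 mm. The case is level in its tray and the neighbours are undisturbed, so I'm handing in.

```bash
python3 -c "
from workcell import *
print(observe()['contact_force']);print(sign_off())"
```

```text
[ 0.19400082  0.34544859 -0.46216727]
the job is handed in; nothing more can be done
None
```

The soap case is shut with its lid tucked under the retaining lip. I handed the job in at about 8.4 s; `sign_off()` gives no verdict.

**What I did:** With the closed fingertips on the outside of the lid only, I folded it from about 1.2 rad to 0.35 rad. I lifted off and it sprang back to about 0.68 rad, as expected. I then pressed it flat on the hinge side of the thumb ridge, untucked, and slid it forward by the ridge until it hit the stop.

**Last checks:**
- **At the stop:** a 3 mm push command moved the fingers only 0.5 mm, and the push force rose to about 10 N.
- **Tucked:** with the hand away, the lid stayed flat. The ridge-to-lip spacing in the wrist image was 26 px, against 28 px predicted for the full 12 mm and 33 px for 9 mm.
- **Surroundings:** the case looked level in its tray, and the jar, mug and toothbrush looked unmoved. The robot was touching nothing, with residual forces under 0.5 N.

**Disagreements and one overshoot:** The top and wrist views placed the case 2–4 mm apart, so I used a value in between, and that was close enough. The downward press briefly reached about 16 N before I eased it.

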